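# Scan the job card, then the bushing bin

## Robot

A 6-joint arm with a two-finger parallel gripper is mounted at the origin on the work surface. World frame = base frame: x ahead of the robot, y to its left, z up, the work surface at z = 0. Lengths are in mm, angles in degrees, forces in N, time in s.
With the tool pointing down it reaches from about 300 to 850 mm from the base axis. Payload 4.2 kg.
Tool frame: the origin (TCP) lies midway between the tips of the shut fingers; the grasp point (between the pads) lies 19 mm behind it (env.grip_depth is the distance from the TCP to the grasp point, in mm); z points along the fingers, y is the line along which they close (so a half turn about z gives the same grasp; the last joint's range is limited). The gripper opens to 91 mm and grips with 3 to 60 N. Pads are 32 mm wide; open, the fingers measure 118 mm over their backs; the gripper's body (76 mm by 178 mm) begins 60 mm behind the grasp point.
Start: joints at [-74.828, 18.312, 89.639, -0, 72.044, -1.146], TCP at [161.558, -551.853, 213.976] pointing down, gripper open.
Joint ranges: [-177.97, 177.97], [-48.28, 115.42], [12.27, 149.76], [-77.06, 257.06], [2.81, 150.46], [-146.56, 146.56]. Speed limits (degrees/s): [147.25, 147.25, 180, 180, 180, 180].

## Interface

Orientations are given as [roll, pitch, yaw] about the fixed x, y, z axes, in that order (R = Rz(yaw) Ry(pitch) Rx(roll)).
In Python, from workcell import env, eyes gives the robot as it stands.
- The arm moves only by the tool send_rows, never from a script. Its argument "motion" is a list of rows, each a list of 7 numbers: the shift along the world's x, y, z normalised to -1 to 1, where 1 is 0.5 m, then the turn, a rotation vector about the world's x, y, z normalised to -1 to 1, where 1 is 60 degrees, then the opening, from -1 (shut) to 1 (fully open). A call has 1 to 20 rows; each row is the pose to reach, as a shift and turn from the pose commanded when the call began; what a row does not reach only later rows make up. A row lasts 1/8 s, in which the tool goes at most 62.5 mm and 10.7 degrees, less where a joint would pass 70% of its speed; a pose out of reach is approached as far as the arm can. A call with a number of a shift or a turn outside -1 to 1 is refused whole. A call with a gripper value outside its range is refused whole. The fingers move at their own pace and stop on an object; "squeeze" is the grip in N (left out, the last holds). Time passes only in rows, so rows that repeat a pose let the fingers close. It gives the time, the measured TCP pose, the force, the opening and the grip force at its end, in the units of the state.
- env.state(): the state, without advancing time (a new reading comes with each control period).
- eyes.grab_frame(name): name is "scene" or "side" or "wrist"; returns a dict with "pixels" (384x512x3 uint8, red, green, blue), "depth" (384x512 float32, mm along the optical axis (not along the pixel's ray), 0 where there is no reading), "fx", "fy", "cx", "cy" (pixels), "distortion" ([k1, k2, p1, p2, k3] as OpenCV has them; the pictures are not rectified), "R" (3x3) and "t" (3): a world point X has camera coordinates R X + t; the wrist camera has in their place "T_tool_cam" (4x4, takes a point from camera to tool coordinates, whose origin is the TCP and whose axes are the flange's). Camera axes: x right, y down, z forward; pixel columns grow to the right and rows downward; lengths in mm; the calibration is good to about 2 mm. A picture is of the moment at which its call begins: read the wrist's pose just before it.
- env.job_done(): hands the job in; it is judged then, once.
The state is a dict: "time_s": time; "qpos": joint angles; "qvel": joint speeds; "effort": joint torques, N m; "ee_pos": TCP position; "ee_rot": TCP orientation; "force": force on the tool from outside, world axes, zero at the start; "torque": the same for the moment, N m; "gripper_width": finger opening in mm; "gripper_force": force on a finger pad.
Only numpy, scipy, OpenCV 4.12 (cv2) and the standard library are available. Lean on these libraries where they do the work, as an engineer would, in place of code of your own. Each camera call takes 0.05 s, during which the arm holds its last target. There are 200 camera calls.

## Task

Book the brass bushings out to this job: draw the barcode scanner up out of its bench holster, aim it down at the barcode on the clipboard's job card and hold it steady there for a good second, then turn it up towards the barcode on the front of the bin of brass bushings. Finish still holding the scanner raised and steady, aimed fairly square at that bin's barcode from reading distance; do not put it down or let go. Leave the bins, the dark housing and the spanner where they are.

Things in the scene. Friction and masses are not known exactly. Their poses are not given: they have to be found in the camera images.
- scanner_grip (a point): Grip point of the yellow and black pistol scanner (0.32 kg, stored window-down): on the head's centre line, 105 mm behind the window, 25 mm below the head's flat rear end (its top in the holster). Scanner axes: beam along -z, handle out to -x, y across. Here, from 68 to 130 mm behind the window, the yellow head has flat sides, 46 mm wide in y, 52 mm in x; grip across y, fingers along -z.
- scanner_window (a point): Centre of the reading window at the tip of the nose; axes as scanner_grip's. The beam is a straight line from here along -z. It reads a barcode whose middle is within 20 mm of the beam and 80 to 300 mm from the window (150 is best), with the beam at most 35 degrees from square to the label; turning about the beam does not matter.
- scanner: The whole scanner; origin at the window, axes as above. The black nose is 60 (x) by 70 (y) mm and 50 mm long, then 58 mm wide up to the yellow rear. The black handle, 32 mm wide (y), 38 mm thick, leaves the head 72 to 115 mm behind the window and ends 131 mm out from the centre line, clear of everything.
- holster: Dark sheet-steel holster fixed to the bench: foot 130 by 120 by 6 mm, open-topped pocket 68 (x) by 78 (y) mm inside, 3 mm walls, rim 70 mm above the bench. The scanner's nose stands on its floor, 10 mm above the bench, with 4 mm play: it is free once raised straight up over 60 mm. Origin on the bench under the pocket, z up; the handle sticks out over the -x side.
- job_label: Middle of the white 84 by 44 mm barcode label on the job card, which lies face up on a brown clipboard (235 by 160 mm, 4 mm thick, fixed) on the bench. z points up out of the label, its long side lies along y; 6 mm above the bench.
- clipboard: The clipboard under the job card; origin on the bench at its middle, long side along x, steel clip at the +x end rising to 17 mm. The barcode's middle is 15 mm towards the clip.
- bushing_label: Middle of the white 84 by 44 mm barcode label on the front of the bin of brass bushings. z points straight out of the label (forwards and 30 degrees upwards of level: the bin's front wall leans back), x points up the slope, the long side lies along y; its middle is about 30 mm above the bench.
- bushing_bin: The bin to scan: blue open-fronted plastic bin of flanged brass (gold-coloured) bushings, 160 (x) by 110 (y) by 78 mm, loose, 0.9 kg, on a 4 mm black rubber mat. Origin at the middle of its underside; its front with the label is -x, towards the robot. The three bins stand side by side in any order, 140 mm apart.
- nut_bin: The same kind of bin, with dark steel hexagon nuts and a label of its own; leave alone.
- block_bin: The same kind of bin, with silver aluminium blocks and a label of its own; leave alone.
- housing: Dark machined steel housing, a block with bores, 90 by 74 by 50 mm, loose on the bench; origin under its middle; leave alone.
- wrench: Steel spanner, 190 mm long (x), lying on the bench; leave alone.

How it is judged:
By the outcome, as a careful person would: the job done as asked, in the order asked, and still so for the second after the job is handed in, while the arm keeps its last pose, push and grip.
It also fails if it takes over 58 s, if anything falls off the work surface, if the arm or the gripper's body presses on something with over 40 N, if the wrist force passes 120 N, or if a joint passes its speed limit or range.

## Working session

There is one attempt and no reset: what is moved stays moved. The work goes in short steps, Python scripts to look and compute and a tool call to move; the robot and the scene stay as the last step left them, time stands still between calls to the robot, and variables do not carry over. Pictures are saved under pics/ and viewed, at most 10 in all, crops included, and the job is handed in when it is done.

Besides the shell and the picture viewer there is one more tool, called as name(argument=value, ...) on one line, values as JSON. send_rows: Moves the arm, as the interface text tells. Its arguments: {"type":"object","properties":{"motion":{"type":"array"},"squeeze":{"type":"number"}},"required":["motion"]}

```bash
mkdir -p pics; ls
cat > h.py <<'E'
import numpy as np, cv2
from scipy.spatial.transform import Rotation as Ro
from workcell import env, eyes
def grab(n):
    s=env.state(); f=eyes.grab_frame(n)
    if 'R' in f: R=np.array(f['R']);t=np.array(f['t']); f['Rw']=R.T; f['c']=-R.T@t
    else:
        T=np.eye(4);T[:3,:3]=Ro.from_euler('xyz',s['ee_rot'],degrees=True).as_matrix();T[:3,3]=s['ee_pos']
        T=T@np.array(f['T_tool_cam']); f['Rw']=T[:3,:3];f['c']=T[:3,3]
    f['K']=np.array([[f['fx'],0,f['cx']],[0,f['fy'],f['cy']],[0,0,1.]]);f['s']=s
    return f
def rays(f,uv):
    p=cv2.undistortPoints(np.array(uv,float).reshape(-1,1,2),f['K'],np.array(f['distortion'],float)).reshape(-1,2)
    return np.c_[p,np.ones(len(p))]@f['Rw'].T
def onz(f,uv,z):
    d=rays(f,uv); return f['c']+d*((z-f['c'][2])/d[:,2])[:,None]
def bydepth(f,uv):
    uv=np.array(uv).reshape(-1,2); d=rays(f,uv); k=np.array([f['depth'][int(v),int(u)] for u,v in uv])
    return f['c']+d*k[:,None]
def cloud(f):
    v,u=np.mgrid[:384,:512]; d=rays(f,np.c_[u.ravel(),v.ravel()])
    return (f['c']+d*f['depth'].ravel()[:,None]).reshape(384,512,3)
def save(f,n): cv2.imwrite('pics/'+n,cv2.cvtColor(f['pixels'],cv2.COLOR_RGB2BGR))
E
python3 - <<'E'
from h import *
import pickle
for n in('scene','side'):
    f=grab(n); save(f,n+'1.png'); pickle.dump(f,open(n+'.pkl','wb')); print(n,f['c'])
print(env.state(), env.grip_depth)
E
```

```text
pics
scene [1715.12461251 -227.45019344  830.48246197]
side [115.46489793 720.51327794 845.51354289]
{'time_s': 0.1, 'qpos': array([-7.48273624e+01,  1.83479811e+01,  8.96987089e+01, -2.63580345e-03,
        7.20424578e+01, -1.14655746e+00]), 'qvel': array([-0.06061105, -0.13502129, -0.13759691, -0.02610999,  0.07520993,
       -0.00081553]), 'effort': array([ 6.36234131e-05, -4.13333631e+01, -2.32508790e+01,  7.28529179e-02,
        4.21567995e-02, -4.51069855e-05]), 'ee_pos': array([ 161.43414141, -551.41724765,  213.20910264]), 'ee_rot': array([-1.79910820e+02,  7.21797594e-04,  1.63200102e+01]), 'force': array([-0.05533334,  1.26353674, -0.00160595]), 'torque': array([ 0.02389544, -0.05700643, -0.03412421]), 'gripper_force': 0.0, 'gripper_width': 91.00558607326997} 18.8
```

View pics/scene1.png

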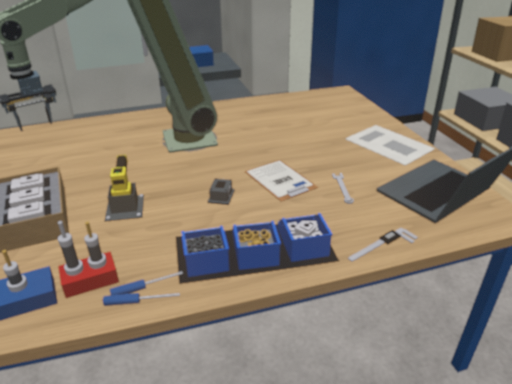

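View pics/side1.png

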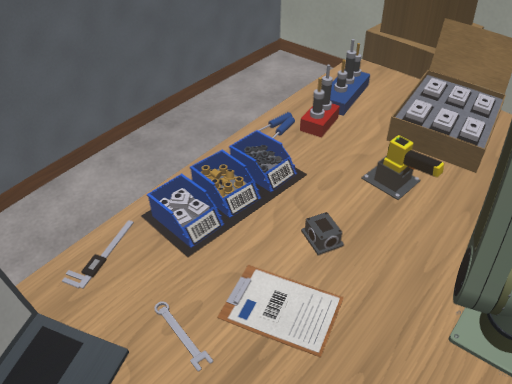

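The scene view shows the scanner in its holster at (122,190), the clipboard at (282,180) and three bins. The brass bushings are in the middle bin, at (256,245). In the side view the bushing label is at (242,202), the job barcode at (275,305) and the scanner at (400,155), with its handle pointing towards the robot.

```bash
cat > m.py <<'E'
from h import *
import pickle
for n in('scene','side'):
    f=pickle.load(open(n+'.pkl','rb')); C=cloud(f); hsv=cv2.cvtColor(f['pixels'],cv2.COLOR_RGB2HSV)
    y=cv2.inRange(hsv,(24,150,110),(34,255,255))>0
    P=C[y]; uv=np.argwhere(y)
    k=(P[:,2]>60)&(P[:,2]<200)&(np.abs(P[:,0]-500)<250)
    P=P[k]; uv=uv[k]; print(n,'yellow',len(P),P.min(0),P.max(0),np.median(P,0))
    top=P[P[:,2]>np.percentile(P[:,2],97)-12]; print(' top',len(top),top.mean(0),top.min(0),top.max(0))
    # holster foot / handle : dark near
    v=hsv[...,2]; c=np.median(P,0); d=(v<75)&(np.hypot(C[...,0]-c[0],C[...,1]-c[1])<200)
    h=C[d&(C[...,2]>90)&(C[...,2]<160)]; print(' handle',len(h),h.min(0) if len(h) else 0,h.max(0) if len(h) else 0,h.mean(0) if len(h) else 0)
    if n=='side':
        w=(hsv[...,1]<40)&(hsv[...,2]>0)
        for nm,(u0,u1,v0,v1) in dict(job=(258,292,286,324),bush=(222,262,180,220)).items():
            Q=C[v0:v1,u0:u1]; 
            g=f['pixels'][v0:v1,u0:u1]
            cv2.imwrite('pics/x_%s.png'%nm,cv2.resize(g[...,::-1],None,fx=8,fy=8,interpolation=cv2.INTER_CUBIC))
        print(bydepth(f,[(275,305),(242,202),(280,340),(258,270),(341,297),(321,352),(221,316)]))
f=pickle.load(open('side.pkl','rb')); g=f['pixels'][:,:,::-1]
a=cv2.resize(g[110:215,345:460],(575,525),interpolation=cv2.INTER_CUBIC)
cv2.imwrite('pics/scan_crop.png',a)
b=cv2.resize(g[175:225,195:295],(600,300),interpolation=cv2.INTER_CUBIC);c=cv2.resize(g[280:330,230:330],(600,300),interpolation=cv2.INTER_CUBIC)
cv2.imwrite('pics/lab.png',np.vstack([b,c]))
E
python3 m.py
```

```text
scene yellow 345 [ 379.32232008 -322.72110977   64.11394648] [ 476.54345192 -263.05655588  144.34594266] [ 465.22988151 -289.11338845   99.75102295]
 top 96 [ 456.36144015 -290.86175828  138.58923563] [ 420.8031713  -314.76991011  130.43320492] [ 471.65293656 -269.41767403  144.34594266]
 handle 83 [ 339.06263336 -308.73931443  110.48002391] [ 471.4789394  -266.56611672  145.8409661 ] [ 386.19331489 -283.02469475  126.90360061]
side yellow 667 [ 310.84044516 -319.70143503   63.46546164] [ 471.36009533 -257.25904071  147.14401662] [ 433.56389584 -271.25427882  115.28849026]
 top 191 [ 426.36766553 -283.82559716  138.52791878] [ 315.28317277 -319.70143503  130.95245722] [ 467.90805083 -261.76651583  147.14401662]
 handle 532 [ 323.33576353 -305.44002751   90.4257266 ] [ 454.97483191 -259.74015249  144.52284657] [ 377.8442399  -275.24237897  119.45821848]
[[444.89017062 257.88601292   7.93670156]
 [703.51779515  65.33884294  22.72105847]
 [384.46908941 319.10513732   6.34157193]
 [537.52719911 202.63715739   2.73886388]
 [343.82116204 148.16851204   5.36330881]
 [302.9539145  288.65658344   4.52093119]
 [518.47448364 351.89239645   4.83653864]]
```

View pics/scan_crop.png

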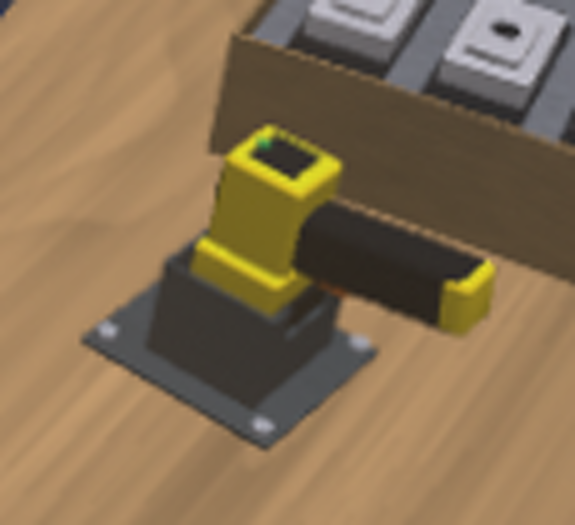

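View pics/lab.png

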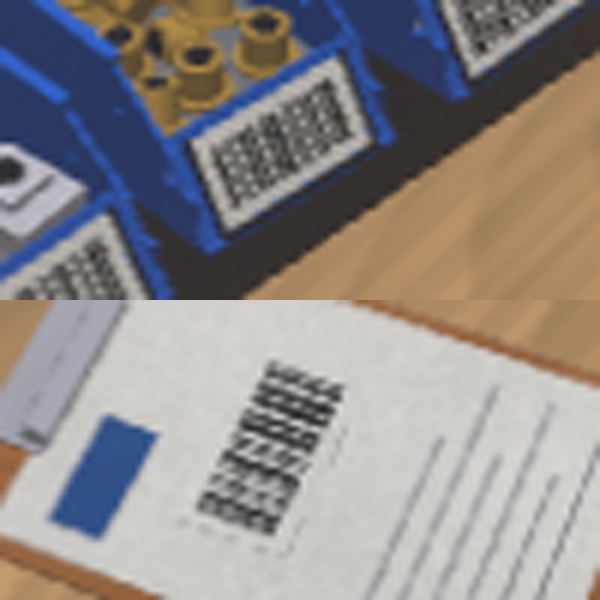

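The crops show the head's top face in the side view with corners near (270,125), (343,165), (298,197) and (228,155). The bushing label and the job barcode both have clear corners. I'll cast rays onto planes at the known heights.

```bash
cat > m2.py <<'E'
from h import *
import pickle
np.set_printoptions(precision=1,suppress=True)
f=pickle.load(open('side.pkl','rb'))
def ang(a,b): return np.degrees(np.arctan2(b[1]-a[1],b[0]-a[0]))
cr=np.array([(270,125),(343,165),(298,197),(228,155)])/5-.4+[345,110]
P=onz(f,cr,140); print('top',P,P.mean(0),[ang(P[i],P[(i+1)%4]) for i in range(4)])
ft=np.array([(80,340),(265,450),(378,350)])/5-.4+[345,110]
F=onz(f,ft,6); print('foot',F,(F[0]+F[2])/2,ang(F[0],F[1]),ang(F[1],F[2]),np.linalg.norm(np.diff(F,axis=0),axis=1))
lb=np.array([(190,142),(340,55),(375,143),(228,232)])/6-.4+[195,175]
L=np.vstack([onz(f,lb[:2],49),onz(f,lb[2:],11)]); print('lab',L,L.mean(0),ang(L[0],L[1]),ang(L[3],L[2]),onz(f,[lb.mean(0)],30))
jb=np.array([(270,62),(345,85),(275,235),(197,208)])/6-.4+[230,280]
J=onz(f,jb,6);print('job',J,J.mean(0),ang(J[1],J[2]),ang(J[0],J[3]))
cc=onz(f,[(258,268),(342,297),(321,353),(221,317)],4);print('clip',cc,cc.mean(0),ang(cc[0],cc[1]),ang(cc[3],cc[2]),ang(cc[1],cc[2]))
# bin fronts via scene blue bins
g=pickle.load(open('scene.pkl','rb'));C=cloud(g);hsv=cv2.cvtColor(g['pixels'],cv2.COLOR_RGB2HSV)
y=cv2.inRange(hsv,(24,150,110),(34,255,255))>0
Q=C[y&(abs(C[...,2]-140)<6)&(C[...,0]>420)];print('scene top',len(Q),Q.mean(0),Q.min(0),Q.max(0))
E
python3 m2.py
```

```text
top [[ 461.9 -318.5  140. ]
 [ 413.7 -310.1  140. ]
 [ 420.4 -266.5  140. ]
 [ 467.2 -276.7  140. ]] [ 440.8 -292.9  140. ] [np.float64(170.17962795838), np.float64(81.28138353382094), np.float64(-12.319252862196342), np.float64(-97.25044418941812)]
foot [[ 517.2 -241.     6. ]
 [ 389.8 -224.2    6. ]
 [ 375.3 -346.     6. ]] [ 446.3 -293.5    6. ] 172.49090116053816 -96.75168333618589 [128.6 122.7]
lab [[725.4 101.1  49. ]
 [711.9  16.6  49. ]
 [689.4  19.6  11. ]
 [703.  104.1  11. ]] [707.4  60.4  30. ] -99.11156640395194 -99.10702488520026 [[707.7  61.   30. ]]
job [[471.1 225.4   6. ]
 [443.  216.2   6. ]
 [423.4 284.1   6. ]
 [452.  292.7   6. ]] [447.4 254.6   6. ] 106.09163448757657 105.80863893453726
clip [[540.7 198.8   4. ]
 [342.4 145.9   4. ]
 [301.8 290.3   4. ]
 [517.2 353.4   4. ]] [425.5 247.1   4. ] -165.04781492237004 -163.6657419103717 105.71290062136352
scene top 84 [ 455.6 -290.8  139.5] [ 420.8 -314.3  134. ] [ 471.7 -269.4  144.3]
```

send_rows(motion=[[0.05,0.1,0.05,0,0,0,1],[0.1,0.2,0.1,0,0,-0.1,1],[0.2,0.3,0.1,0,0,-0.2,1],[0.3,0.4,0.1,0,0,-0.3,1],[0.4,0.46,0.1,0,0,-0.397,1],[0.5,0.5,0.1,0,0,-0.397,1],[0.561,0.517,0.1,0,0,-0.397,1],[0.561,0.517,0.1,0,0,-0.397,1],[0.561,0.517,0.1,0,0,-0.397,1],[0.561,0.517,0.1,0,0,-0.397,1]])

```text
time_s: 1.35
ee_pos: [441.0, -293.8, 264.0]
ee_rot: [180.0, 0.0, -7.6]
force: [-0.4, 0.1, 0.2]
gripper_width: 91.1
gripper_force: 0.0
```

Run:
```python
from h import *
import pickle
f=grab('wrist');save(f,'w1.png');pickle.dump(f,open('w1.pkl','wb'));s=f['s'];print(s['ee_pos'],s['ee_rot'],s['qpos'],s['qvel'].max())
g=pickle.load(open('side.pkl','rb'));print('housing',onz(g,[(302,232),(320,251),(344,245),(322,214)],[5]))
```

```text
[ 440.9791564  -293.79981774  263.97756209] [ 1.79991137e+02  2.77722160e-02 -7.58426898e+00] [-3.49038139e+01  1.26093994e+01  9.03660217e+01 -2.11590320e-02
  7.70451867e+01  6.26852001e+01] 0.08540728890834648
housing [[526.7326365   40.10592357   5.        ]
 [456.1344374   64.36021183   5.        ]
 [420.4216617   10.99767149   5.        ]
 [522.96166702 -46.00456275   5.        ]]
```

View pics/w1.png

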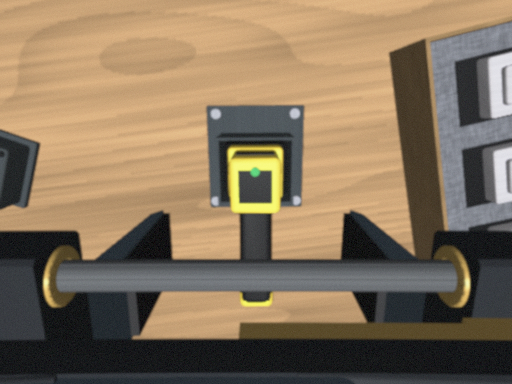

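The wrist view shows the yellow head at about (256,180), square to the image, with the handle straight below it at x=256. The holster foot runs from (207,106) to (303,207).

Run:
```python
from h import *
import pickle
np.set_printoptions(precision=1,suppress=True)
f=pickle.load(open('w1.pkl','rb'));C=cloud(f);hsv=cv2.cvtColor(f['pixels'],cv2.COLOR_RGB2HSV)
z=C[...,2]; m=(z>133)&(z<148);m[:,:200]=0;m[:,310:]=0;m[:130]=0;m[225:]=0
cnt=max(cv2.findContours(m.astype(np.uint8),0,2)[0],key=cv2.contourArea);r=cv2.minAreaRect(cnt);b=cv2.boxPoints(r);P=onz(f,b,140)
print(r,P,P.mean(0),np.median(z[m]))
print('angles',[np.degrees(np.arctan2(*(P[(i+1)%4]-P[i])[[1,0]])) for i in range(4)])
H=onz(f,[(256,301),(256,240)],110);F=onz(f,[(215,114),(296,114),(297,201),(215,201)],6);print('handle',H,'screws',F,F.mean(0))
for a,b2 in((0,3),(1,2),):print(np.degrees(np.arctan2(*(F[a]-F[b2])[[1,0]])))
# edges of yellow at several rows
y=cv2.inRange(hsv,(22,120,80),(36,255,255))>0
for v in(165,180,195,208):
    u=np.where(y[v])[0];u=u[(u>215)&(u<300)];print(v,u.min(),u.max(),onz(f,[(u.min(),v),(u.max(),v)],140).ravel())
# housing from scene+side clouds
for n in('scene','side'):
    g=pickle.load(open(n+'.pkl','rb'));D=cloud(g);h=cv2.cvtColor(g['pixels'],cv2.COLOR_RGB2HSV)
    k=(D[...,2]>25)&(D[...,2]<60)&(D[...,0]>400)&(D[...,0]<570)&(abs(D[...,1]-10)<90)&(h[...,2]<110)
    q=D[k];print(n,'housing',len(q),q.min(0),q.max(0)); print(cv2.boxPoints(cv2.minAreaRect(q[:,:2].astype(np.float32))))
```

```text
((255.0, 184.5), (55.0, 50.0), 90.0) [[ 470.5 -273.   140. ]
 [ 464.8 -316.1  140. ]
 [ 414.9 -310.4  140. ]
 [ 420.9 -265.5  140. ]] [ 442.8 -291.2  140. ] 139.76864393836505
angles [np.float64(-97.51754306185293), np.float64(173.4891023317988), np.float64(82.49627598365745), np.float64(-8.657960114529466)]
handle [[ 309.  -274.4  110. ]
 [ 378.5 -283.6  110. ]] screws [[ 506.4 -249.6    6. ]
 [ 493.4 -347.9    6. ]
 [ 383.  -338.     6. ]
 [ 397.  -231.7    6. ]] [ 445.  -291.8    6. ]
-9.32311445776498
-5.128691096890602
165 227 283 [ 463.9 -269.3  140.   457.4 -317.9  140. ]
180 227 283 [ 450.6 -267.3  140.   444.1 -316.4  140. ]
195 228 282 [ 436.9 -266.1  140.   430.6 -314.   140. ]
208 231 279 [ 424.5 -266.9  140.   418.8 -309.9  140. ]
scene housing 312 [446.8 -16.   25.4] [529.1  61.6  55.1]
[[438.5  15.8]
 [503.2 -19.8]
 [532.1  32.6]
 [467.3  68.3]]
side housing 818 [429.4 -17.2  25.1] [523.8  68.6  57.6]
[[425.3  18.5]
 [497.5 -19.6]
 [527.4  36.9]
 [455.2  75.1]]
```

send_rows(motion=[[0.004,0.005,-0.06,0,0,0,1],[0.004,0.005,-0.12,0,0,0,1],[0.004,0.005,-0.18,0,0,0,1],[0.004,0.005,-0.24,0,0,0,1],[0.004,0.005,-0.29,0,0,0,1],[0.004,0.005,-0.32,0,0,0,1],[0.004,0.005,-0.336,0,0,0,1],[0.004,0.005,-0.336,0,0,0,1],[0.004,0.005,-0.336,0,0,0,1]])

```text
time_s: 2.52
ee_pos: [444.6, -291.3, 96.9]
ee_rot: [179.9, -0.1, -7.5]
force: [-0.2, 1.0, -0.3]
gripper_width: 91.1
gripper_force: 0.0
```

send_rows(motion=[[0,0,0,0,0,0,0.2],[0,0,0,0,0,0,0],[0,0,0,0,0,0,-0.1],[0,0,0,0,0,0,-0.3],[0,0,0,0,0,0,-0.5],[0,0,0,0,0,0,-1],[0,0,0,0,0,0,-1],[0,0,0,0,0,0,-1],[0,0,0,0,0,0,-1],[0,0,0,0,0,0,-1]], squeeze=40)

```text
time_s: 3.78
ee_pos: [444.2, -291.0, 96.0]
ee_rot: [180.0, -0.0, -7.5]
force: [0.3, -2.3, -1.2]
gripper_width: 45.9
gripper_force: 39.9
```

send_rows(motion=[[0,0,0.01,0,0,0,-1],[0,0,0.03,0,0,0,-1],[0,0,0.06,0,0,0,-1],[0,0,0.1,0,0,0,-1],[0,0,0.14,0,0,0,-1],[0,0,0.18,0,0,0,-1],[0,0,0.22,0,0,0,-1],[0,0,0.26,0,0,0,-1],[0,0,0.29,0,0,0,-1],[0,0,0.3,0,0,0,-1],[0,0,0.3,0,0,0,-1],[0,0,0.3,0,0,0,-1]])

```text
time_s: 5.28
ee_pos: [443.6, -290.6, 245.1]
ee_rot: [-180.0, 0.1, -7.5]
force: [-0.9, 0.3, -4.2]
gripper_width: 45.8
gripper_force: 39.9
```

Run:
```python
from h import *
for n in('wrist','side'):
    f=grab(n);save(f,n+'2.png')
a=cv2.imread('pics/wrist2.png');b=cv2.imread('pics/side2.png');cv2.imwrite('pics/c2.png',cv2.resize(np.hstack([a,b]),(800,300)))
print(f['s']['qpos'],f['s']['force'])
```

```text
[-3.44628792e+01  1.32560649e+01  9.22199564e+01 -3.69920908e-03
  7.46278059e+01  6.30416157e+01] [ 0.34975539 -0.07706259 -3.63507806]
```

View pics/c2.png

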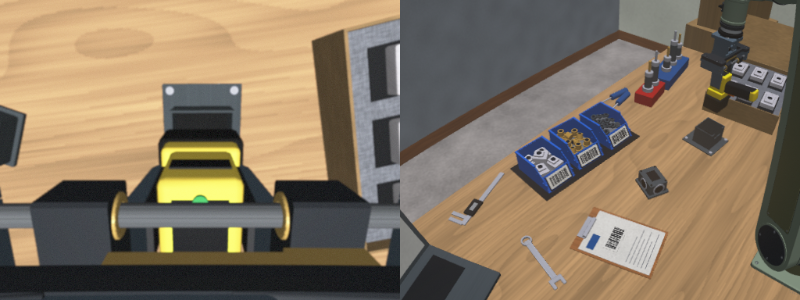

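The scanner is out of the holster, hanging straight in the fingers with the nose visible at (200,145) in the wrist view. Next I move over the job card.

send_rows(motion=[[0,0.02,0,0,0,0,-1],[0,0.07,0,0,0,0,-1],[0,0.14,0,0,0,0,-1],[0,0.21,0,0,0,0.03,-1],[0,0.28,0,0,0,0.07,-1],[0,0.35,0,0,0,0.1,-1],[0,0.42,0,0,0,0.14,-1],[0,0.49,0,0,0,0.18,-1],[0,0.56,0,0,0,0.22,-1],[0,0.63,0,0,0,0.26,-1],[0,0.7,0,0,0,0.3,-1],[0,0.77,0,0,0,0.333,-1],[0,0.84,0,0,0,0.333,-1],[0,0.88,0,0,0,0.333,-1],[0,0.9,0,0,0,0.333,-1],[0,0.9,0,0,0,0.333,-1]])

```text
time_s: 7.38
ee_pos: [443.7, 159.4, 245.9]
ee_rot: [180.0, 0.0, 12.5]
force: [0.3, -0.1, -4.3]
gripper_width: 45.6
gripper_force: 39.9
```

send_rows(motion=[[0.002,0.03,0,0,0,0,-1],[0.004,0.08,-0.003,0,0,0,-1],[0.007,0.13,-0.005,0,0,0,-1],[0.007,0.17,-0.005,0,0,0,-1],[0.007,0.188,-0.005,0,0,0,-1],[0.007,0.188,-0.005,0,0,0,-1],[0.007,0.188,-0.005,0,0,0,-1]])

```text
time_s: 8.25
ee_pos: [447.5, 252.5, 243.5]
ee_rot: [180.0, 0.0, 12.5]
force: [0.9, 0.1, -3.5]
gripper_width: 45.9
gripper_force: 39.9
```

Run:
```python
from h import *
import pickle
f=grab('wrist');save(f,'w3.png');pickle.dump(f,open('w3.pkl','wb'));s=f['s'];print(s['ee_pos'],s['ee_rot'],s['qpos'])
e=grab('side');save(e,'s3.png')
a=cv2.imread('pics/w3.png');b=cv2.imread('pics/s3.png');cv2.imwrite('pics/c3.png',cv2.resize(np.hstack([a,b]),(800,300)))
```

```text
[447.48490566 252.53020027 243.46322963] [1.79961065e+02 1.65821079e-02 1.24548154e+01] [ 2.81765381e+01  1.17444392e+01  9.44624022e+01 -3.43461057e-02
  7.38196733e+01  1.05731296e+02]
```

View pics/c3.png

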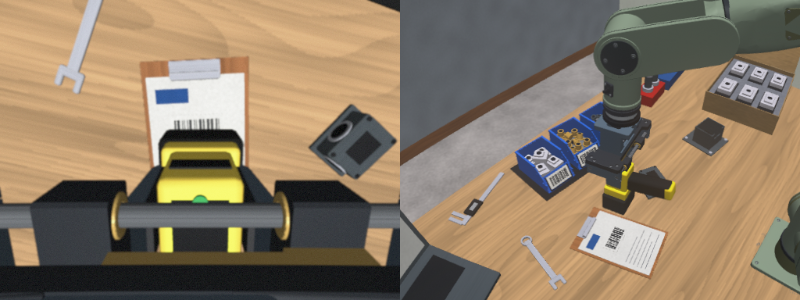

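In the wrist view the far edge of the job barcode spans about (174,121) to (219,121) in the half-size picture, laterally in line with the nose. I'll check that edge by ray casting.

Run:
```python
from h import *
import pickle
f=pickle.load(open('w3.pkl','rb'));np.set_printoptions(precision=1,suppress=True)
P=onz(f,np.array([(174,121),(219,121)])*1.28,6);m=P.mean(0)
d=np.array([np.cos(np.radians(15.5)),np.sin(np.radians(15.5)),0]);print(P,m,'centre',m-d*15)
```

```text
[[450.7 296.2   6. ]
 [465.7 228.6   6. ]] [458.2 262.4   6. ] centre [443.7 258.4   6. ]
```

send_rows(motion=[[0,0.002,0,0,0,0,-1],[0,0.002,0,0,0,0,-1],[0,0.002,0,0,0,0,-1],[0,0.002,0,0,0,0,-1],[0,0.002,0,0,0,0,-1],[0,0.002,0,0,0,0,-1],[0,0.002,0,0,0,0,-1],[0,0.002,0,0,0,0,-1],[0,0.002,0,0,0,0,-1],[0,0.002,0,0,0,0,-1],[0,0.002,0,0,0,0,-1],[0,0.002,0,0,0,0,-1],[0,0.002,0,0,0,0,-1],[0,0.002,0,0,0,0,-1],[0,0.002,0,0,0,0,-1],[0,0.002,0,0,0,0,-1]])

```text
time_s: 10.35
ee_pos: [447.6, 254.2, 243.5]
ee_rot: [180.0, -0.0, 12.5]
force: [-0.9, -0.1, -3.4]
gripper_width: 46.1
gripper_force: 39.9
```

The job barcode agrees with the earlier estimate and has been held for 2 s. I'll rise and make a small test pitch, so I can identify the arm geometry and plan the wrist.

send_rows(motion=[[0,0,0.04,0,0,0,-1],[0,0,0.08,0,0,0,-1],[0,-0.05,0.12,0,0,-0.05,-1],[0,-0.1,0.16,0,-0.05,-0.1,-1],[0,-0.15,0.2,0,-0.15,-0.15,-1],[0,-0.2,0.24,0,-0.25,-0.2,-1],[0,-0.25,0.26,0,-0.35,-0.25,-1],[0,-0.28,0.26,0,-0.4,-0.3,-1],[0,-0.3,0.26,0,-0.4,-0.3,-1],[0,-0.3,0.26,0,-0.4,-0.3,-1]])

```text
time_s: 11.6
ee_pos: [447.5, 103.8, 373.4]
ee_rot: [178.5, -23.8, -5.5]
force: [1.4, 1.2, -3.7]
gripper_width: 45.7
gripper_force: 39.9
```

Run:
```python
from h import *
s=env.state();print(repr(s['qpos']),s['ee_pos'],s['ee_rot'])
```

```text
array([ 19.84086973,  -7.53610595, 100.47261555, -12.34288151,
        66.42915773, 118.54939657]) [447.53637926 103.79405755 373.43182   ] [178.52732856 -23.79527526  -5.51139979]
```

send_rows(motion=[[0,0,0,0.05,0,0,-1],[0,0,0,0.12,0,0,-1],[0,0,0,0.2,0,0,-1],[0,0,0,0.3,0,0,-1],[0,0,0,0.35,0,0,-1],[0,0,0,0.35,0,0,-1],[0,0,0,0.35,0,0,-1]])

```text
time_s: 12.48
ee_pos: [448.0, 104.2, 373.4]
ee_rot: [-159.2, -20.3, -13.9]
force: [-0.3, 0.5, -3.7]
gripper_width: 46.4
gripper_force: 39.9
```

Run:
```python
from h import *
s=env.state();print(repr(s['qpos']),s['ee_pos'],s['ee_rot'])
```

```text
array([  0.57010002,  -9.7248225 , 103.94201844,  17.2743156 ,
        62.25806329,  95.83584211]) [448.00189816 104.17934406 373.39850019] [-159.20605022  -20.25103229  -13.91090918]
```

```bash
cat > kin.py <<'E'
from h import *
from scipy.optimize import least_squares
D=[([-74.828,18.312,89.639,0,72.044,-1.146],[161.558,-551.853,213.976],[180,0,16.32]),
([-34.9038,12.6094,90.3660,-.0212,77.0452,62.6852],[440.979,-293.800,263.978],[179.991,.0278,-7.584]),
([-34.4629,13.2561,92.2200,-.0037,74.6278,63.0416],[443.6,-290.6,245.1],[180,.1,-7.5]),
([28.1765,11.7444,94.4624,-.0343,73.8197,105.7313],[447.485,252.53,243.463],[179.961,.0166,12.455]),
([19.8409,-7.5361,100.4726,-12.3429,66.4292,118.5494],[447.536,103.794,373.432],[178.527,-23.795,-5.511]),
([.5701,-9.7248,103.942,17.2743,62.2581,95.8358],[448.002,104.179,373.399],[-159.206,-20.251,-13.911])]
r=lambda ax,a:Ro.from_euler(ax,a,degrees=True).as_matrix()
def fk(q,p,s4=1,s6=1,c6=90):
    a,h,L2,L3,e,Lt=p; R1=r('z',q[0]); R2=R1@r('y',q[1]); R3=R2@r('y',q[2]); R=R3@r('z',s4*q[3])@r('y',q[4])
    x=R1@[a,0,h]+R2@[0,0,L2]+R3@[e,0,L3]+R@[0,0,Lt]
    return x,R@r('z',s6*q[5]+c6)
def rotd(e): return Ro.from_euler('xyz',e,degrees=True).as_matrix()
if __name__=='__main__':
    p0=[0,400,390,390,0,250]
    for s4 in(1,-1):
        for s6 in (1,-1):
            for c in(-90,0,90,180): 
                e=[np.degrees(np.arccos(np.clip((np.trace(fk(q,p0,s4,s6,c)[1].T@rotd(o))-1)/2,-1,1))) for q,_,o in D]
                if max(e)<20:print(s4,s6,c,np.round(e,2))
    best=None
    f=lambda p:np.concatenate([fk(q,p)[0]-x for q,x,_ in D]+[1e-3*(np.array(p)-p0)])
    s=least_squares(f,p0);print(s.x,np.abs(s.fun[:-6]).max())
E
python3 kin.py
```

```text
1 1 90 [0.01 0.   0.04 0.   0.   0.  ]
[  2.01683599 140.57370852 597.83504368 413.51434554  25.78929707
 342.17751766] 12.012142375325354
```

```bash
sed -i 's/a,h,L2,L3,e,Lt=p;/a,h,L2,L3,e,Lt,d=p;/; s/R1@\[a,0,h\]/R1@[a,d,h]/; s/250\]/250,11]/; s/-6\]/-7]/' kin.py; python3 kin.py
```

```text
1 1 90 [0.01 0.   0.04 0.   0.   0.  ]
[-1.77365138e-02  1.40368012e+02  5.91808774e+02  4.17018363e+02
  2.52653443e+01  3.35673473e+02  1.14900267e+01] 0.06417924576231826
```

```bash
cat > plan.py <<'E'
from kin import *
p=[-0.0177,140.368,591.809,417.018,25.2653,335.673,11.49]
lo=np.array([-177.97,-48.28,12.27,-77.06,2.81,-146.56]);hi=np.array([177.97,115.42,149.76,257.06,150.46,146.56])
L=np.array([707.5,60.7,30.])
def target(el,az,d): # beam unit, tcp
    b=np.array([np.cos(np.radians(el))*np.cos(np.radians(az)),np.cos(np.radians(el))*np.sin(np.radians(az)),-np.sin(np.radians(el))])
    return b,L-b*(d+86.)
def ik(b,x,q0,roll=None,w=.05):
    def f(q):
        X,R=fk(q,p); e=[(X-x)/10,(R[:,2]-b)*30]
        e.append([w*0]) if roll is None else e.append([(R[2,0]-roll)*30])
        return np.concatenate(e+[1e-3*(q-q0)])
    return least_squares(f,q0,bounds=(lo+3,hi-3))
if __name__=='__main__':
    np.set_printoptions(precision=1,suppress=True,linewidth=150)
    for el in(30,40,50):
      for d in(110,150,200):
        b,x=target(el,-9.1,d)
        for q4,q6 in((0,100),(60,60),(120,0),(180,-80),(180,100)):
            s=ik(b,x,np.array([5,0,110,q4,40,q6.__float__()]))
            X,R=fk(s.x,p);er=np.linalg.norm(X-x);an=np.degrees(np.arccos(min(1,R[:,2]@b)))
            if er<3 and an<2: print(el,d,s.x,'handle dir',-R[:,0])
E
python3 plan.py
```

```text
30 110 [ 25.5  18.4 144.4 222.7  46.6  60. ] handle dir [0.5 0.2 0.8]
30 110 [ 25.5  18.4 144.4 222.7  46.6   0. ] handle dir [0.3 0.9 0.2]
30 110 [ 25.5  18.4 144.4 222.7  46.6 -80. ] handle dir [-0.4  0.5 -0.8]
30 110 [ 25.5  18.4 144.4 222.7  46.6 100. ] handle dir [ 0.4 -0.5  0.8]
30 150 [ 29.9  13.5 146.2 229.9  45.4   0. ] handle dir [0.3 0.9 0.3]
30 150 [ 29.9  13.5 146.2 229.9  45.4 -80. ] handle dir [-0.4  0.5 -0.8]
30 150 [ 29.9  13.5 146.2 229.9  45.4 100. ] handle dir [ 0.4 -0.5  0.8]
30 200 [ 36.9   6.5 146.8 244.   43.9   0. ] handle dir [0.4 0.8 0.4]
30 200 [ 36.9   6.5 146.8 244.   43.9 -80. ] handle dir [-0.3  0.7 -0.7]
30 200 [ 36.9   6.5 146.8 244.   43.9 100. ] handle dir [ 0.3 -0.7  0.7]
40 110 [ 20.3  10.1 133.7 247.1  24.1   0. ] handle dir [0.6 0.6 0.5]
40 110 [ 20.3  10.1 133.7 247.2  24.1 -80. ] handle dir [-0.2  0.9 -0.4]
40 110 [ 20.3  10.1 133.7 247.2  24.1 100. ] handle dir [ 0.2 -0.9  0.4]
50 110 [ 15.5   8.3 122.  -52.3  19.8 100. ] handle dir [-0.5 -0.8 -0.3]
50 110 [ 15.5   8.3 122.  -52.3  19.8  60. ] handle dir [-0.  -1.   0.1]
50 110 [ 15.5   8.3 122.  -52.3  19.8   0. ] handle dir [ 0.7 -0.5  0.6]
50 150 [ 17.2   3.8 121.7 -44.6  23.9 100. ] handle dir [-0.6 -0.7 -0.4]
50 150 [ 17.2   3.8 121.7 -44.6  23.9  60. ] handle dir [-0.1 -1.   0. ]
50 150 [ 17.2   3.8 121.7 -44.6  23.9   0. ] handle dir [ 0.6 -0.6  0.6]
50 200 [ 19.6  -1.5 120.7 -38.2  30.  100. ] handle dir [-0.6 -0.6 -0.4]
50 200 [ 19.6  -1.5 120.7 -38.2  30.   60. ] handle dir [-0.2 -1.  -0. ]
50 200 [ 19.6  -1.5 120.7 -38.2  30.    0. ] handle dir [ 0.5 -0.6  0.5]
```

```bash
cat > grid.py <<'E'
from plan import *
np.set_printoptions(precision=0,suppress=True,linewidth=150)
b0,_=target(30,-9.1,0)
out=[]
for el in range(30,51,4):
  for az in range(-33,22,6):
    for d in(110,140):
      b,x=target(el,az,d); off=np.degrees(np.arccos(b@b0))
      if off>22: continue
      for q4,q6,q1 in((-45,100,20),(60,60,-10),(110,30,-15)):
        s=ik(b,x,np.array([q1,0,120.,q4,35,q6]))
        X,R=fk(s.x,p);er=np.linalg.norm(X-x);an=np.degrees(np.arccos(min(1,R[:,2]@b)));q=s.x
        if er<3 and an<2 and q[3]<170: out.append((off,el,az,d,q))
for o in sorted(out,key=lambda o:o[0])[:40]: print(round(o[0]),*o[1:])
E
python3 grid.py
```

```text
15 42 -21 140 [ 32.  10. 125. -74.  38. 100.]
15 42 -21 140 [ 32.  10. 125. -74.  38.  60.]
15 42 -21 140 [ 32.  10. 125. -74.  38.  30.]
16 34 9 110 [ -4.  12. 144. 160.  33.  60.]
16 34 9 110 [ -4.  12. 144. 160.  33.  30.]
16 34 9 140 [ -5.   8. 145. 156.  30.  60.]
16 34 9 140 [ -5.   8. 145. 156.  30.  30.]
16 46 -9 110 [ 17.   8. 126. -74.  18. 100.]
16 46 -9 110 [ 17.   8. 126. -74.  18.  60.]
16 46 -9 110 [ 17.   8. 126. -74.  18.  30.]
16 46 -9 140 [ 19.   5. 127. -68.  20. 100.]
16 46 -9 140 [ 19.   5. 127. -68.  20.  60.]
16 46 -9 140 [ 19.   5. 127. -68.  20.  30.]
17 46 -15 110 [ 22.  10. 124. -73.  26. 100.]
17 46 -15 110 [ 22.  10. 124. -73.  26.  60.]
17 46 -15 110 [ 22.  10. 124. -73.  26.  30.]
17 46 -15 140 [ 24.   7. 124. -67.  29. 100.]
17 46 -15 140 [ 24.   7. 124. -67.  29.  60.]
17 46 -15 140 [ 24.   7. 124. -67.  29.  30.]
17 46 -3 110 [ 11.   7. 128. -74.  10. 100.]
17 46 -3 110 [ 11.   7. 128. -74.  10.  60.]
17 46 -3 110 [ 11.   7. 128. -74.  10.  30.]
17 46 -3 140 [ 12.   3. 129. -64.  12. 100.]
17 46 -3 140 [ 12.   3. 129. -64.  12.  60.]
17 46 -3 140 [ 12.   3. 129. -64.  12.  30.]
17 38 9 110 [ -3.   9. 139. 153.  22.  60.]
17 38 9 110 [ -3.   9. 139. 153.  22.  30.]
17 38 9 140 [ -4.   5. 140. 146.  19.  60.]
17 38 9 140 [ -4.   5. 140. 146.  19.  30.]
18 46 -21 110 [ 26.  12. 121. -69.  33. 100.]
18 46 -21 110 [ 26.  12. 121. -69.  33.  60.]
18 46 -21 110 [ 26.  12. 121. -69.  33.  30.]
18 46 -21 140 [ 29.   9. 121. -64.  36. 100.]
18 46 -21 140 [ 29.   9. 121. -64.  36.  60.]
18 46 -21 140 [ 29.   9. 121. -64.  36.  30.]
19 46 3 140 [  5.   2. 129. -19.   6. 100.]
19 46 3 140 [  5.   2. 129. -19.   6.  60.]
19 46 3 140 [  5.   2. 129. -19.   6.  30.]
19 42 -27 110 [ 32.  16. 121. -74.  42. 100.]
19 42 -27 110 [ 32.  16. 121. -74.  42.  60.]
```

```bash
cat > traj.py <<'E'
from plan import *
np.set_printoptions(precision=3,suppress=True,linewidth=150)
s=env.state();q0=np.array(s['qpos']);x0,R0=fk(q0,p);print(x0-s['ee_pos'])
b,x=target(45,-15,150);b0,_=target(30,-9.1,0)
sol=ik(b,x,np.array([24,6,124,-66,29,96.]));q1=sol.x;X,R=fk(q1,p)
print(q1,X,x,'off',np.degrees(np.arccos(b@b0)),'handle',-R[:,0])
for i in range(1,17):
    t=i/16;t=t*t*(3-2*t);X,R=fk(q0+(q1-q0)*t,p);h=X+R[:,2]*-7-R[:,0]*131; w=X+R[:,2]*86
    print(np.r_[(X-x0)/500,Ro.from_matrix(R@R0.T).as_rotvec(degrees=True)/60],'|',np.round(X),'hz',round(h[2]),'wz',round(w[2]))
E
python3 traj.py
```

```text
[-0.002 -0.007  0.001]
[ 25.699   5.947 125.458 -69.129  29.569  96.   ] [546.309 103.891 196.877] [546.309 103.891 196.877] off 15.702068296831293 handle [-0.239 -0.971  0.02 ]
[ 0.001 -0.006 -0.009 -0.016  0.001  0.004] | [449. 101. 369.] hz 330 wz 293
[ 0.005 -0.022 -0.032 -0.062  0.003  0.017] | [450.  93. 357.] hz 317 wz 280
[ 0.011 -0.046 -0.066 -0.133  0.004  0.041] | [453.  81. 340.] hz 299 wz 262
[ 0.02  -0.076 -0.105 -0.225  0.003  0.077] | [458.  66. 321.] hz 278 wz 242
[ 0.032 -0.108 -0.143 -0.332 -0.004  0.129] | [464.  50. 302.] hz 258 wz 222
[ 0.048 -0.137 -0.179 -0.449 -0.017  0.198] | [472.  36. 284.] hz 240 wz 205
[ 0.069 -0.159 -0.209 -0.57  -0.037  0.284] | [483.  25. 269.] hz 227 wz 192
[ 0.094 -0.17  -0.234 -0.688 -0.065  0.386] | [495.  19. 256.] hz 218 wz 182
[ 0.12  -0.168 -0.254 -0.799 -0.1    0.5  ] | [508.  20. 246.] hz 213 wz 175
[ 0.146 -0.152 -0.273 -0.899 -0.139  0.622] | [521.  28. 237.] hz 211 wz 169
[ 0.167 -0.126 -0.29  -0.984 -0.18   0.746] | [531.  41. 228.] hz 210 wz 162
[ 0.182 -0.092 -0.308 -1.053 -0.22   0.864] | [539.  58. 219.] hz 209 wz 156
[ 0.192 -0.058 -0.325 -1.106 -0.256  0.97 ] | [544.  75. 211.] hz 208 wz 149
[ 0.196 -0.028 -0.339 -1.142 -0.285  1.054] | [546.  90. 204.] hz 206 wz 142
[ 0.197 -0.008 -0.349 -1.164 -0.304  1.11 ] | [546. 100. 199.] hz 205 wz 138
[ 0.197 -0.001 -0.353 -1.171 -0.311  1.13 ] | [546. 104. 197.] hz 204 wz 136
```

send_rows(motion=[[0.001,-0.006,-0.009,-0.016,0.001,0.004,-1],[0.005,-0.022,-0.032,-0.062,0.003,0.017,-1],[0.011,-0.046,-0.066,-0.133,0.004,0.041,-1],[0.02,-0.076,-0.105,-0.225,0.003,0.077,-1],[0.032,-0.108,-0.143,-0.332,-0.004,0.129,-1],[0.048,-0.137,-0.179,-0.449,-0.017,0.198,-1],[0.069,-0.159,-0.209,-0.57,-0.037,0.284,-1],[0.094,-0.17,-0.234,-0.688,-0.065,0.386,-1],[0.12,-0.168,-0.254,-0.799,-0.1,0.5,-1],[0.12,-0.168,-0.254,-0.799,-0.1,0.5,-1],[0.12,-0.168,-0.254,-0.799,-0.1,0.5,-1]])

```text
time_s: 13.85
ee_pos: [507.8, 20.8, 247.0]
ee_rot: [150.5, -17.3, 35.0]
force: [0.1, -0.1, -3.7]
gripper_width: 45.8
gripper_force: 40.0
```

```bash
sed -i 's/range(1,17)/range(1,11)/;s#t=i/16#t=i/10#' traj.py; python3 traj.py; python3 -c "
from h import *
s=env.state();print(s['qpos'],s['gripper_width'])"
```

```text
[-0.021 -0.021  0.001]
[ 25.699   5.947 125.458 -69.129  29.569  96.   ] [546.309 103.891 196.877] [546.309 103.891 196.877] off 15.702068296831293 handle [-0.239 -0.971  0.02 ]
[ 0.003  0.001 -0.002 -0.013 -0.002  0.015] | [509.  21. 246.] hz 214 wz 175
[ 0.012  0.005 -0.009 -0.049 -0.006  0.057] | [514.  23. 243.] hz 213 wz 173
[ 0.025  0.015 -0.018 -0.1   -0.012  0.122] | [520.  28. 238.] hz 212 wz 169
[ 0.039  0.03  -0.03  -0.159 -0.019  0.203] | [527.  36. 232.] hz 211 wz 165
[ 0.053  0.053 -0.043 -0.221 -0.026  0.296] | [534.  47. 225.] hz 210 wz 161
[ 0.065  0.081 -0.058 -0.279 -0.031  0.393] | [540.  61. 218.] hz 209 wz 155
[ 0.072  0.111 -0.073 -0.33  -0.035  0.486] | [544.  76. 211.] hz 208 wz 149
[ 0.076  0.139 -0.086 -0.369 -0.038  0.564] | [546.  90. 204.] hz 207 wz 142
[ 0.077  0.159 -0.096 -0.395 -0.039  0.619] | [546. 100. 199.] hz 205 wz 138
[ 0.077  0.166 -0.1   -0.405 -0.04   0.639] | [546. 104. 197.] hz 204 wz 136
[ 15.44678787  -0.54429502 116.65310477 -33.69487445  42.87979886
  95.81011555] 45.79834851210238
```

send_rows(motion=[[0.003,0.001,-0.002,-0.013,-0.002,0.015,-1],[0.012,0.005,-0.009,-0.049,-0.006,0.057,-1],[0.025,0.015,-0.018,-0.1,-0.012,0.122,-1],[0.039,0.03,-0.03,-0.159,-0.019,0.203,-1],[0.053,0.053,-0.043,-0.221,-0.026,0.296,-1],[0.065,0.081,-0.058,-0.279,-0.031,0.393,-1],[0.072,0.111,-0.073,-0.33,-0.035,0.486,-1],[0.076,0.139,-0.086,-0.369,-0.038,0.564,-1],[0.077,0.159,-0.096,-0.395,-0.039,0.619,-1],[0.077,0.166,-0.1,-0.405,-0.04,0.639,-1],[0.077,0.166,-0.1,-0.405,-0.04,0.639,-1],[0.077,0.166,-0.1,-0.405,-0.04,0.639,-1],[0.077,0.166,-0.1,-0.405,-0.04,0.639,-1]])

```text
time_s: 15.48
ee_pos: [546.2, 103.0, 196.9]
ee_rot: [134.9, 1.3, 76.2]
force: [-0.1, 0.4, -3.7]
gripper_width: 45.8
gripper_force: 40.0
```

Run:
```python
from plan import *
np.set_printoptions(precision=2,suppress=True)
f=grab('wrist');s=f['s'];save(f,'w4.png');e=grab('side');save(e,'s4.png')
a=cv2.imread('pics/w4.png');b=cv2.imread('pics/s4.png');cv2.imwrite('pics/c4.png',np.vstack([cv2.resize(np.hstack([a,b]),(800,300)),]))
R=rotd(s['ee_rot']);v=L-s['ee_pos'];z=R[:,2];n,_=target(30,-9.1,0)
print(s['ee_pos'],s['qpos'],s['gripper_width'],'dist',v@z-86,'miss',np.linalg.norm(v-(v@z)*z),'off',np.degrees(np.arccos(z@n)))
```

```text
[546.24 102.99 196.86] [ 25.66   5.93 125.58 -69.54  29.57  96.28] 45.807259030439425 dist 149.8674208774004 miss 1.246324988030862 off 15.602270659104457
```

View pics/c4.png

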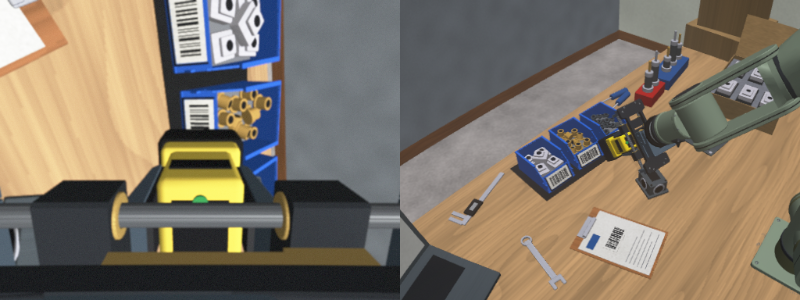

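The wrist view shows the bushing label's left end at about (184,101) to (213,97), just beyond the nose. I'll check those corners on the label plane.

Run:
```python
from plan import *
np.set_printoptions(precision=1,suppress=True)
f=grab('wrist');im=f['pixels'];C=cloud(f);n,_=target(30,-9.1,0)
hsv=cv2.cvtColor(im,cv2.COLOR_RGB2HSV)
m=((hsv[...,1]<45)&(hsv[...,2]>130)).astype(np.uint8);m[:115]=0;m[166:]=0;m[:,:225]=0;m[:,285:]=0
c=max(cv2.findContours(m,0,2)[0],key=cv2.contourArea);pts=c.reshape(-1,2);top=pts[pts[:,1]<pts[:,1].min()+4];print(cv2.boundingRect(c))
tl=pts[np.argmin(pts.sum(1))];tr=pts[np.argmax(pts[:,0]-pts[:,1])]
d=rays(f,[tl,tr]);k=((L-f['c'])@n)/(d@n);P=f['c']+d*k[:,None]
y=np.array([np.sin(np.radians(9.1)),np.cos(np.radians(9.1)),0]);print(tl,tr,P,'centre est',P.mean(0)-42*y)
```

```text
(236, 127, 38, 39)
[238 127] [272 128] [[704.8 108.3  12.3]
 [724.8 103.6  47.8]] centre est [708.1  64.5  30.1]
```

send_rows(motion=[[0,0.003,0,0,0,0,-1],[0,0.005,0,0,0,0,-1],[0,0.005,0,0,0,0,-1],[0,0.005,0,0,0,0,-1],[0,0.005,0,0,0,0,-1],[0,0.005,0,0,0,0,-1],[0,0.005,0,0,0,0,-1],[0,0.005,0,0,0,0,-1],[0,0.005,0,0,0,0,-1],[0,0.005,0,0,0,0,-1],[0,0.005,0,0,0,0,-1],[0,0.005,0,0,0,0,-1]])

```text
time_s: 17.12
ee_pos: [546.0, 105.7, 196.5]
ee_rot: [134.9, 1.3, 76.2]
force: [0.0, 0.7, -4.7]
gripper_width: 45.7
gripper_force: 40.0
```

```bash
python3 -c "
from h import *
s=env.state();print(s['ee_pos'],abs(s['qvel']).max(),s['gripper_width']);print(env.job_done())"
```

```text
[546.04731946 105.66228369 196.46652706] 0.1201557598272274 45.720307380068874
the job is handed in; nothing more can be done
None
```

The job is handed in (no verdict came back): the scanner was held about 150 mm above the job barcode for about 2 s, and is now held still, aimed at the bushing bin's barcode from about 150 mm and 16° off square.

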